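# Weigh two look-alike pedals and keep the heavy one

## Robot

A 6-joint arm with a two-finger parallel gripper is mounted at the origin on the work surface. World frame = base frame: x ahead of the robot, y to its left, z up, the work surface at z = 0. Lengths are in m, angles in degrees, forces in N, time in s.
With the tool pointing down it reaches from about 0.25 to 0.8 m from the base axis. Payload 8.5 kg.
Tool frame: the origin (TCP) lies midway between the tips of the shut fingers; the grasp point (between the pads) lies 19 mm behind it; z points along the fingers, y is the line along which they close (so a half turn about z gives the same grasp; the last joint's range is limited). The gripper opens to 85 mm and grips with 20 to 120 N. Pads are 22 mm wide; open, the fingers measure 114 mm over their backs; the gripper's body (76 mm by 85 mm) begins 54 mm behind the grasp point. The pads swing forward as they close: fully open they stand 13 mm farther back than shut.
Start: joints at [68.526, 13.648, -0.773, 75.585, 0, 90], TCP at [0.192, 0.489, 0.231] pointing down, gripper open.
Joint ranges: [-152.45, 152.45], [-59.26, 108.67], [-65.41, 83.53], [-104.44, 129.93], [-82.83, 76.93], [-180, 180]. Speed limits (degrees/s): [127.2, 127.2, 159.86, 180, 180, 180].

## Interface

Orientations are given as [roll, pitch, yaw] about the fixed x, y, z axes, in that order (R = Rz(yaw) Ry(pitch) Rx(roll)).
In Python, from station import robot gives the robot as it stands.
- The arm moves only by the tool send_rows, never from a script. Its argument "motion" is text: rows parted by semicolons, each of 6 numbers parted by spaces: the shift along the tool's x, y, z each as a share of 3 cm, from -1 to 1, then the turn, a rotation vector about the tool's x, y, z each as a share of 6 degrees, from -1 to 1. A call has 1 to 12 rows; each row shifts and turns the commanded pose from where the row before left it, along the tool's axes as they then stand; what a row does not reach is not made up. A row lasts 1/12 s, in which the tool goes at most 41.7 mm and 7.16 degrees, less where a joint would pass 70% of its speed; a pose out of reach is approached as far as the arm can. A call with a number of a shift or a turn outside -1 to 1 is refused whole. A call with a gripper value outside its range is refused whole. "gripper" is the gripper's target within -1 to 1 (fully open at 1, half-way at 0, shut at -1), set as the call begins (left out, the last holds). The fingers move at their own pace and stop on an object; "squeeze" is the grip in N (left out, the last holds). Time passes only in rows, so rows that do not move let the fingers close. It gives the time, the measured TCP pose, the force, the opening and the grip force at its end, in the units of the state.
- robot.read_state(): the state, without advancing time (a new reading comes with each control period).
- robot.snapshot(name): name is "side" or "top" or "wrist"; returns a dict with "img" (400x640x3 uint8, blue, green, red), "z_map" (400x640 float32, m along the optical axis (not along the pixel's ray), 0 where there is no reading), "fovy" (degrees; the focal length in pixels is half the picture's height over the tangent of half this angle, whatever the lens; pixels are square), "cx", "cy" (the principal point, pixels), "view" (4x4, takes a point from world to camera coordinates). Camera axes: x right, y down, z forward; pixel columns grow to the right and rows downward; lengths in m; the calibration is good to about 2 mm. The wrist camera is an equidistant fisheye: a pixel r from the principal point sees the ray r / f radians off the axis. A picture is of the moment at which its call begins.
- robot.job_done(): hands the job in; it is judged then, once.
The state is a dict: "clock": time; "qpos": joint angles; "dq": joint speeds; "tau": joint torques, N m; "tcp_pos": TCP position; "tool_rot": TCP orientation; "contact_force": force on the tool from outside, world axes, zero at the start; "torque": the same for the moment, N m; "width": finger opening in m; "gripper_force": force on a finger pad.
Only numpy, scipy, OpenCV 4.12 (cv2) and the standard library are available. Lean on these libraries where they do the work, as an engineer would, in place of code of your own. Each camera call takes 0.05 s, during which the arm holds its last target. There are 200 camera calls.

## Task

Two look-alike bike pedals lie on the grey loading ledge of the bench balance; the repair needs the one with the heavy solid axle. Without lifting them, slide one pedal fully onto each pan and let go so that the beam tips freely; then, without pressing its pan, slide the pedal whose pan has dropped sideways off it until it lies wholly and flat on the green shelf beside it. Leave the lighter pedal on its pan and the other things on the bench where they are.

Things in the scene. Friction and masses are not known exactly. Their poses are not given: they have to be found in the camera images.
- balance: bench balance fixed to the bench: blue stand 620 mm wide along its y. Origin on the bench under the pivot, z up, x pointing away from the loading ledge across the pans. Pivot post and scale in the middle (|y| below 25 mm, up to 110 mm high); the other named points of the balance have its axes
- ledge (a point): grey loading ledge, level: centre of its top, 67.5 mm above the bench and at x -123.5 mm of the balance. 123 mm along x, 410 mm along y. The pans begin 4 mm beyond its far edge (edge at x -62 mm of the balance)
- pan_left (a point): left aluminium pan: centre of its top, at x 2, y 135 mm of the balance, 55 mm above the bench with the beam level. 120 mm along x, 110 mm along y, no rim. Tilts with the beam
- pan_right (a point): right aluminium pan: the same at y -135 mm
- shelf_left (a point): green keep shelf outside the left pan, fixed, level: centre of its top, 40 mm above the bench, at x 0, y 256 mm of the balance. 150 mm along x, 120 mm along y, from 6 mm outside the pan to an end lip 14 mm high. A dropped pan's outer edge stands about 3.5 mm above it
- shelf_right (a point): green keep shelf outside the right pan: the same at y -256 mm
- tilt (a joint): tilt of the balance beam about the balance's x axis (rad), -0.06 to 0.06 between stops, free but for slight friction, so when empty it stays where it was left. Positive: the right (-y) pan is down; negative: the left (+y) pan is down. A pan's middle sinks or rises 8 mm, its outer edge 11 mm
- beam: the rigid part that tilts: steel beam with both pans and a short red pointer; origin on the pivot axis, 45 mm above the bench
- pedal_a_centre (a point): black flat bicycle pedal, body 88 x 88 x 28 mm high, steel axle 14 mm thick sticking out 45 mm to its +x at half height. Point at the body's centre, half-way up. Starts flat on the ledge in front of a pan, axle towards the pan, within 9 mm of the pan's middle line, up to 0.1 rad askew. The two look alike; one weighs 400 to 520 g, the other 200 to 260 g; only the balance tells which
- pedal_b_centre (a point): black flat bicycle pedal, body 88 x 88 x 28 mm high, steel axle 14 mm thick sticking out 45 mm to its +x at half height. Point at the body's centre, half-way up. Starts flat on the ledge in front of a pan, axle towards the pan, within 9 mm of the pan's middle line, up to 0.1 rad askew. The two look alike; one weighs 400 to 520 g, the other 200 to 260 g; only the balance tells which
- pedal_a: the same pedal as pedal_a_centre; origin at the centre of its underside
- pedal_b: the same pedal as pedal_b_centre; origin at the centre of its underside
- grease_tub: bystander: white tub with red lid, 48 mm across, 40 mm high, on the ledge between the pedals; origin at its underside
- spanner: bystander: open spanner 160 mm long, lying beyond the balance
- driver: bystander: red screwdriver 180 mm long, lying beyond the balance
- spray: bystander: blue bottle 64 mm across, 190 mm high, on the left
- can_red: bystander: red can 60 mm across, 160 mm high, on the left
- cassette: bystander: stepped steel sprocket cassette 110 mm across, 34 mm high, on the right

How it is judged:
By the outcome, as a careful person would: the job done as asked, in the order asked, and still so for the second after the job is handed in, with the robot touching nothing.
It also fails if it takes over 61 s, if anything falls off the work surface, if the arm or the gripper's body presses on something with over 40 N, if the wrist force passes 120 N, or if a joint passes its speed limit or range.

## Working session

There is one attempt and no reset: what is moved stays moved. The work goes in short steps, Python scripts to look and compute and a tool call to move; the robot and the scene stay as the last step left them, time stands still between calls to the robot, and variables do not carry over. Pictures are saved under pics/ and viewed, at most 10 in all, crops included, and the job is handed in when it is done.

Besides the shell and the picture viewer there is one more tool, called after "Request:" by a JSON object that holds its "op" and its "data", one argument or row to a line. send_rows: Moves the arm, as the interface text tells. Its arguments: {"type":"object","properties":{"motion":{"type":"string"},"gripper":{"type":"number"},"squeeze":{"type":"number"}},"required":["motion"]}

```bash
mkdir -p pics; ls; cat > h.py <<'E'
import numpy as np, cv2
from station import robot
def snap(n):
    s=robot.snapshot(n); return s
def K(s):
    h=s["img"].shape[0]; return h/2/np.tan(np.radians(s["fovy"])/2)
def cloud(s):
    f=K(s); z=s["z_map"]; v,u=np.indices(z.shape)
    P=np.stack([(u-s["cx"])/f*z,(v-s["cy"])/f*z,z,np.ones_like(z)],-1)
    W=P@np.linalg.inv(s["view"]).T
    return W[...,:3]
def ray(s,uv,h):
    f=K(s); T=np.linalg.inv(s["view"]); uv=np.atleast_2d(np.asarray(uv,float))
    d=np.c_[(uv[:,0]-s["cx"])/f,(uv[:,1]-s["cy"])/f,np.ones(len(uv))]@T[:3,:3].T
    return T[:3,3]+d*((h-T[2,3])/d[:,2])[:,None]
E
python3 - <<'E'
from h import *
for n in("top","side"):
    s=snap(n); cv2.imwrite(f"pics/{n}0.png",s["img"]); np.savez(f"{n}0.npz",**s)
    print(n,s["fovy"],s["cx"],s["cy"],np.linalg.inv(s["view"]).round(3).tolist())
print(robot.read_state())
E
```

```text
pics
top 52.20302257854738 320.0963909595354 199.31999371851006 [[-0.053, -0.972, 0.23, 0.235], [-0.999, 0.053, -0.01, 0.054], [-0.003, -0.23, -0.973, 1.502], [0.0, 0.0, 0.0, 1.0]]
side 55.5492340565575 325.1347448552377 192.7563595385326 [[0.986, -0.106, 0.127, 0.436], [-0.166, -0.627, 0.762, -0.838], [-0.001, -0.772, -0.635, 0.819], [0.0, 0.0, 0.0, 1.0]]
{'clock': 0.1, 'qpos': array([ 6.85265200e+01,  1.36777798e+01, -8.11987541e-01,  7.55845129e+01,
        8.30109439e-04,  8.99993826e+01]), 'dq': array([ 0.00948017, -0.00574209,  0.18746552,  0.04115707, -0.07414637,
        0.0726462 ]), 'tau': array([ 1.37842711e-03, -5.39721286e+01,  3.46999526e+01,  1.34695473e-02,
        8.55198596e-05,  2.30400565e-05]), 'tcp_pos': array([0.1920458 , 0.48821136, 0.23074038]), 'tool_rot': array([-1.79925720e+02, -8.30909147e-04,  1.58527136e+02]), 'contact_force': array([0.44731663, 0.31059614, 0.436533  ]), 'torque': array([-0.00693388, -0.03263313,  0.01533101]), 'gripper_force': 0.0, 'width': 0.0854243921667823}
```

View pics/top0.png

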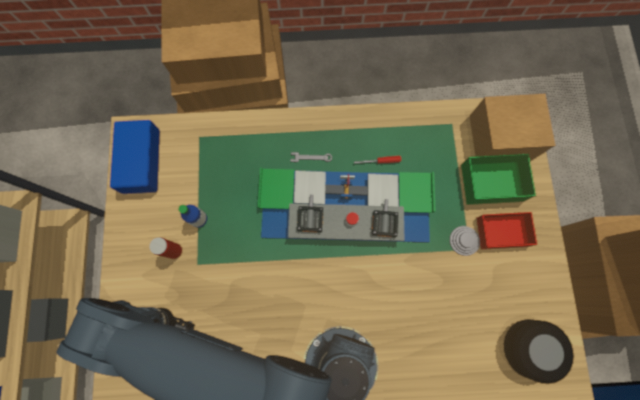

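View pics/side0.png

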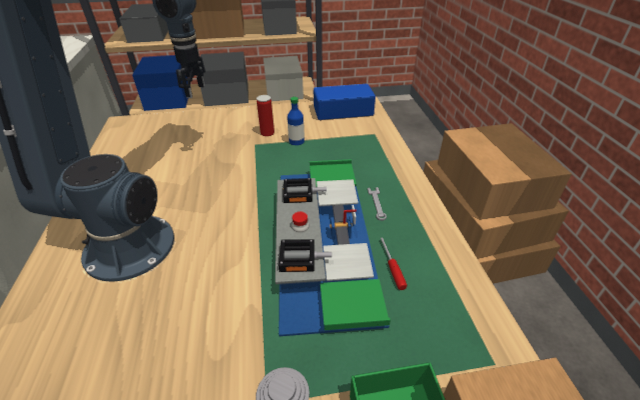

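The top view shows the balance roughly square to the world: ledge at (345,222), pedals at (310,218) and (385,223) with axles pointing up to the pans, the tub between them at (352,218), and shelves at (276,189) and (416,193). The side view agrees.

```bash
cat >> h.py <<'E'
def rect(p):
    r=cv2.minAreaRect(np.float32(p)*1000); return np.round(r[0],1),np.round(r[1],1),round(r[2],2)
def comps(m,W,minn=30):
    n,l,st,c=cv2.connectedComponentsWithStats(m.astype(np.uint8))
    return [W[l==i] for i in range(1,n) if st[i,4]>=minn]
E
python3 - <<'E'
from h import *
for n in("top","side"):
    s=dict(np.load(n+"0.npz")); W=cloud(s); b,g,r=[s["img"][...,i].astype(int) for i in range(3)]
    x,y,z=W[...,0],W[...,1],W[...,2]
    roi=(x>.3)&(x<.75)&(abs(y)<.45)&(s["z_map"]>0)
    print(n,"mat z",np.median(z[roi&(g>r+15)&(z<.02)]))
    for nm,m in dict(shelf=roi&(g>1.5*r)&(z>.03)&(z<.045),ledge=roi&(z>.061)&(z<.073),high=roi&(z>.078)&(z<.102)&(y<.28),pan=roi&(r>130)&(g>130)&(b>130)&(z>.03)&(z<.075), tub=roi&(r>1.8*g)&(z>.09)&(z<.12)).items():
        for c in comps(m,W): print(nm,len(c),*rect(c[:,:2]),"z",np.percentile(c[:,2],[5,50,95]).round(4))
E
```

```text
top mat z 0.0011661973680741067
shelf 1177 [632.8 197.6] [120.8 153.1] 84.85 z [0.0349 0.0398 0.044 ]
shelf 1225 [ 590.4 -315.1] [124.1 153.8] 87.1 z [0.0341 0.0395 0.0438]
ledge 2923 [548.7 -55.1] [410.9 247.6] 84.77 z [0.062  0.0666 0.0713]
ledge 35 [507.6 106.6] [ 7.4 59.8] 83.71 z [0.0628 0.0675 0.0722]
ledge 40 [503.1  51.4] [ 7.2 57.3] 86.99 z [0.0634 0.0667 0.0714]
ledge 31 [ 476.7 -158.5] [ 7.  57.5] 81.09 z [0.0629 0.0669 0.0718]
high 548 [522.8  76.3] [ 88.7 131.4] 83.61 z [0.0837 0.0931 0.0987]
high 582 [ 493.7 -186.4] [ 88.  134.7] 81.33 z [0.0808 0.0919 0.0984]
pan 901 [624.9  76.1] [106.  122.5] 86.81 z [0.0567 0.0627 0.0689]
pan 887 [ 599.8 -191.9] [108.5 126.1] 85.02 z [0.0409 0.047  0.0532]
tub 105 [492.8 -66.7] [35.4 36.2] 87.71 z [0.1015 0.1071 0.1119]
side mat z -0.0003484371514916873
shelf 751 [633.5 196.1] [127.9 149.9] 85.56 z [0.0359 0.0386 0.0423]
shelf 2790 [ 542.2 -314.7] [130.1 248.8] 85.24 z [0.0353 0.0388 0.0414]
ledge 35 [559.  126.2] [45.1  9.9] 81.73 z [0.0644 0.0655 0.0688]
ledge 364 [627.3  90.2] [ 77.9 120. ] 86.52 z [0.0612 0.063  0.0656]
ledge 2401 [488.9 -53.2] [410.6 123.4] 85.29 z [0.0637 0.0662 0.0691]
high 674 [524.2  72.3] [ 91.1 132. ] 84.43 z [0.0811 0.0898 0.0953]
high 30 [648.1 -74.5] [ 9.6 30.2] 3.29 z [0.0789 0.0922 0.1003]
high 101 [494.5 -82.5] [42.9 23.9] 1.56 z [0.0787 0.0858 0.1007]
high 1137 [ 492.8 -191.3] [ 91.4 130.8] 79.6 z [0.0811 0.0902 0.0953]
pan 837 [624.4  72.1] [115.1 118.9] 84.9 z [0.0572 0.0608 0.0648]
pan 952 [489.4 -35.5] [196.7 118.4] 85.92 z [0.0638 0.0661 0.0685]
pan 65 [ 531.8 -144.7] [54.4 14.9] 85.1 z [0.0636 0.0663 0.0687]
pan 1499 [ 602.9 -192.6] [118.9 119.3] 85.44 z [0.0421 0.0458 0.0495]
pan 421 [ 475.7 -238.7] [126.8  56.2] 11.21 z [0.064  0.0662 0.0686]
tub 176 [492.8 -72.2] [39.6 42.2] 4.83 z [0.0938 0.1054 0.1077]
```

Request:
{"op": "send_rows", "data": {
  "motion": "0 0 0 0 0 1;0 0 0 0 0 1;0 0 0 0 0 1;0 0 0 0 0 1;0 0 0 0 0 1;0 0 0 0 0 1;0 0 0 0 0 1;0 0 0 0 0 1;0 0 0 0 0 1;0 0 0 0 0 1;0 0 0 0 0 1;0 0 0 0 0 1",
  "gripper": 0
}}

```text
clock: 1.1
tcp_pos: [0.1921, 0.4883, 0.2309]
tool_rot: [-180.0, 0.0, 86.2]
contact_force: [0.3, 0.3, 0.3]
width: 0.0426
gripper_force: 0.0
```

Request:
{"op": "send_rows", "data": {
  "motion": "0 0 0 0 0 1;0 0 0 0 0 1;0 0 0 0 0 1;0 0 0 0 0 1;0 0 0 0 0 1;0 0 0 0 0 1;0 0 0 0 0 1;0 0 0 0 0 1;0 0 0 0 0 1;0 0 0 0 0 1;0 0 0 0 0 1;0 0 0 0 0 1"
}}

```text
clock: 2.1
tcp_pos: [0.3764, 0.3332, 0.2313]
tool_rot: [-169.5, 4.8, 35.1]
contact_force: [-0.4, 0.8, -0.2]
width: 0.0423
gripper_force: 0.0
```

Request:
{"op": "send_rows", "data": {
  "motion": "0 0 0 0 0 1;0 0 0 0 0 1;0 0 0 0 0 1;0 0 0 0 0 0.2;0 0 0 0 0 0"
}}

```text
clock: 2.52
tcp_pos: [0.4158, 0.257, 0.2315]
tool_rot: [-166.9, 8.6, 23.6]
contact_force: [-0.5, 0.7, 0.1]
width: 0.0428
gripper_force: 0.0
```

```bash
python3 - <<'E'
from h import *
s=robot.read_state(); print(s["qpos"].round(2),s["tcp_pos"].round(4),s["tool_rot"].round(2),s["dq"].round(1))
E
```

```text
[ 23.56  16.3    1.02  83.33  13.06 180.  ] [0.4158 0.257  0.2315] [-166.94    8.62   23.56] [ 3.1 -0.5 -0.2 -0.7  0.3 -0. ]
```

```bash
cat >> h.py <<'E'
from scipy.spatial.transform import Rotation as Ro
YAW=-4.75; O=np.array([.6118,-.061]); c,sn=np.cos(np.radians(YAW)),np.sin(np.radians(YAW))
def toW(b): return O+np.array([b[0]*c-b[1]*sn,b[0]*sn+b[1]*c])
def toB(w): d=np.asarray(w)[...,:2]-O; return np.stack([d[...,0]*c+d[...,1]*sn,-d[...,0]*sn+d[...,1]*c],-1)
def need(xyz,rpy=(180,0,180+YAW)):
    s=robot.read_state(); R=Ro.from_euler("xyz",s["tool_rot"],degrees=True)
    d=R.inv().apply(np.array(xyz)-s["tcp_pos"])*1000; w=np.degrees((R.inv()*Ro.from_euler("xyz",rpy,degrees=True)).as_rotvec())
    print("shift mm",d.round(1),"turn/6deg",(w/6).round(3),"balance xy mm",(toB(s["tcp_pos"])*1000).round(1))
E
python3 - <<'E'
from h import *
p=toW([-.185,.128]); print(p); need([*p,.15])
E
```

```text
[0.43803483 0.0818799 ]
shift mm [-36.8 184.9  47.4] turn/6deg [ -2.624  -2.405 -25.24 ] balance xy mm [-221.7  300.6]
```

Request:
{"op": "send_rows", "data": {
  "motion": "0 0 0 -0.101 -0.0925 -0.97;0 0 0 -0.101 -0.0925 -0.97;0 0 0 -0.101 -0.0925 -0.97;0 0 0 -0.101 -0.0925 -0.97;0 0 0 -0.101 -0.0925 -0.97;0 0 0 -0.101 -0.0925 -0.97;0 0 0 -0.101 -0.0925 -0.97;0 0 0 -0.101 -0.0925 -0.97;0 0 0 -0.101 -0.0925 -0.97;0 0 0 -0.101 -0.0925 -0.97;0 0 0 -0.101 -0.0925 -0.97;0 0 0 -0.101 -0.0925 -0.97"
}}

```text
clock: 3.52
tcp_pos: [0.4143, 0.2598, 0.2319]
tool_rot: [-169.6, -0.3, 94.0]
contact_force: [0.0, -0.7, 0.0]
width: 0.0429
gripper_force: 0.0
```

Request:
{"op": "send_rows", "data": {
  "motion": "0 0 0 -0.101 -0.0925 -0.97;0 0 0 -0.101 -0.0925 -0.97;0 0 0 -0.101 -0.0925 -0.97;0 0 0 -0.101 -0.0925 -0.97;0 0 0 -0.101 -0.0925 -0.97;0 0 0 -0.101 -0.0925 -0.97;0 0 0 -0.101 -0.0925 -0.97;0 0 0 -0.101 -0.0925 -0.97;0 0 0 -0.101 -0.0925 -0.97;0 0 0 -0.101 -0.0925 -0.97;0 0 0 -0.101 -0.0925 -0.97;0 0 0 -0.101 -0.0925 -0.97"
}}

```text
clock: 4.52
tcp_pos: [0.4142, 0.2598, 0.232]
tool_rot: [-178.8, -0.9, 164.1]
contact_force: [0.3, -0.4, 0.5]
width: 0.0423
gripper_force: 0.0
```

```bash
python3 - <<'E'
from h import *
p=toW([-.185,.128]); print(robot.read_state()["qpos"].round(1)); need([*p,.15])
E
```

```text
[32.2 11.2 -3.9 76.4 -0.2 48. ]
shift mm [ -72.8 -162.8   84.4] turn/6deg [-0.191 -0.167 -1.849] balance xy mm [-223.5  303.3]
```

Request:
{"op": "send_rows", "data": {
  "motion": "0 0 0 -0.096 -0.084 -0.925;0 0 0 -0.095 -0.083 -0.925;-0.214 -0.974 0.4 0 0 0;-0.214 -0.974 0.4 0 0 0;-0.214 -0.974 0.4 0 0 0;-0.214 -0.974 0.4 0 0 0;-0.214 -0.974 0.4 0 0 0;-0.214 -0.974 0.4 0 0 0;0 0 0 0 0 0;0 0 0 0 0 0"
}}

```text
clock: 5.35
tcp_pos: [0.4369, 0.0802, 0.1596]
tool_rot: [-180.0, -0.1, 174.8]
contact_force: [-0.1, -0.7, 0.8]
width: 0.0427
gripper_force: 0.0
```

```bash
python3 - <<'E'
from h import *
p=toW([-.185,.128]); need([*p,.08])
s=snap("wrist"); cv2.imwrite("pics/w1.png",s["img"]); print(s["fovy"])
E
```

```text
shift mm [-1.1  1.9 79.6] turn/6deg [-0.006 -0.015 -0.082] balance xy mm [-186.   126.2]
65.70646984690485
```

View pics/w1.png

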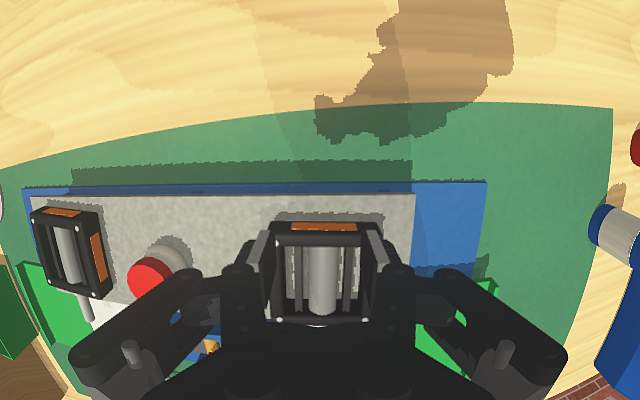

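The wrist view shows the left pedal's rear face with its reflector at (323,227) between the fingertips at (258,240) and (376,240). Parallax may mislead here, so I'll project the expected points to check.

```bash
cat >> h.py <<'E'
def projf(s,P):
    q=(np.c_[np.atleast_2d(P),np.ones(len(np.atleast_2d(P)))]@s["view"].T)[:,:3]
    th=np.arctan2(np.hypot(q[:,0],q[:,1]),q[:,2]); ph=np.arctan2(q[:,1],q[:,0]); f=K(s)
    return np.c_[s["cx"]+f*th*np.cos(ph),s["cy"]+f*th*np.sin(ph)]
def rayf(s,uv,h):
    uv=np.atleast_2d(np.asarray(uv,float)); d=uv-[s["cx"],s["cy"]]; r=np.hypot(*d.T); th=r/K(s); ph=np.arctan2(d[:,1],d[:,0])
    T=np.linalg.inv(s["view"]); v=np.c_[np.sin(th)*np.cos(ph),np.sin(th)*np.sin(ph),np.cos(th)]@T[:3,:3].T
    return T[:3,3]+v*((h-T[2,3])/v[:,2])[:,None]
E
python3 - <<'E'
from h import *
s=snap("wrist"); print(np.linalg.inv(s["view"])[:3].round(3).tolist())
# pedal rear top corners as seen
print("pedalL rear top (B mm)",(toB(rayf(s,[[272,234],[391,234]],.0955))*1000).round(1).tolist())
print("pedalR corners",(toB(rayf(s,[[31,212],[86,205],[104,287],[46,296]],.0955))*1000).round(1).tolist())
print("ledge corners",(toB(rayf(s,[[28,195],[415,195]],.0675))*1000).round(1).tolist(), "true x -185, y -205/205")
print("tub lid centre",(toB(rayf(s,[[152,280]],.1075))*1000).round(1))
E
```

```text
[[0.09, 0.959, 0.269, 0.369], [0.996, -0.086, -0.024, 0.087], [-0.0, 0.27, -0.963, 0.303]]
pedalL rear top (B mm) [[-164.4, 93.0], [-163.3, 181.0]]
pedalR corners [[-176.7, -168.2], [-185.6, -76.5], [-101.5, -81.6], [-71.2, -193.3]]
ledge corners [[-186.8, -206.4], [-185.1, 206.4]] true x -185, y -205/205
tub lid centre [[-125.   -10.5]]
```

```bash
python3 - <<'E'
from h import *
im=cv2.imread("pics/w1.png")[190:340,220:420]; cv2.imwrite("pics/w1c.png",cv2.resize(im,None,fx=4,fy=4,interpolation=cv2.INTER_CUBIC))
E
```

```text
(no output)
```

View pics/w1c.png

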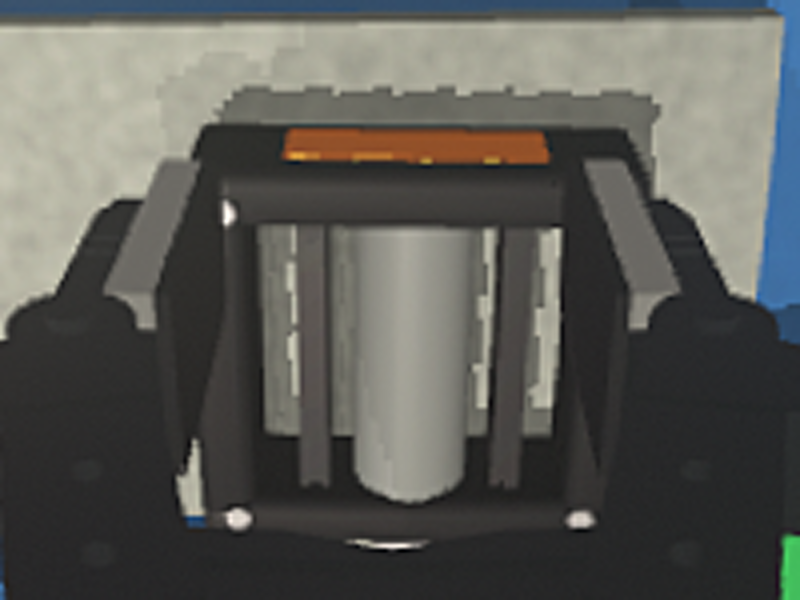

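The crop shows the rear bottom edge spanning (270,221) to (379,222), the reflector centred at (324,226), and the axle tube centred at about (322,290).

```bash
python3 - <<'E'
from h import *
s=snap("wrist")
print((toB(rayf(s,[[270,221.5],[379,222]],.0675))*1000).round(1).tolist())
print((toB(rayf(s,[[324.5,226]],.0815))*1000).round(1).tolist(), (toB(rayf(s,[[275,235.5]],.0955))*1000).round(1).tolist(),(toB(rayf(s,[[279.5,320],[365,320]],.0955))*1000).round(1).tolist())
E
```

```text
[[-163.0, 87.8], [-161.8, 177.7]]
[[-164.6, 132.3]] [[-162.8, 95.6]] [[-83.1, 94.1], [-82.2, 166.8]]
```

Request:
{"op": "send_rows", "data": {
  "motion": "0 0.17 0.9 0 0 -0.08;0 0 0.9 0 0 0;0 0 0.9 0 0 0;0 0 0.1 0 0 0;0 0 0 0 0 0;0 0 0 0 0 0"
}}

```text
clock: 6.0
tcp_pos: [0.4383, 0.0862, 0.0771]
tool_rot: [-180.0, 0.0, 175.4]
contact_force: [-0.5, 0.6, -0.2]
width: 0.0428
gripper_force: 0.0
```

Request:
{"op": "send_rows", "data": {
  "motion": "0 0 0.1 0 0 0;0 0 0 0 0 0;0 0 0 0 0 0"
}}

```text
clock: 6.25
tcp_pos: [0.4384, 0.0856, 0.0739]
tool_rot: [-180.0, 0.0, 175.3]
contact_force: [1.1, -0.3, 0.0]
width: 0.0428
gripper_force: 0.0
```

Request:
{"op": "send_rows", "data": {
  "motion": "0 0 0.07 0 0 0;0 0 0 0 0 0;0 0 0 0 0 0"
}}

```text
clock: 6.5
tcp_pos: [0.4378, 0.0853, 0.071]
tool_rot: [-180.0, -0.0, 175.3]
contact_force: [-0.5, -0.5, -0.4]
width: 0.0426
gripper_force: 0.0
```

Request:
{"op": "send_rows", "data": {
  "motion": "0 0 0.07 0 0 0;0 0 0 0 0 0;0 0 0 0 0 0"
}}

```text
clock: 6.75
tcp_pos: [0.4377, 0.0853, 0.0687]
tool_rot: [-180.0, -0.1, 175.3]
contact_force: [-0.3, -1.8, -0.8]
width: 0.0426
gripper_force: 0.0
```

Request:
{"op": "send_rows", "data": {
  "motion": "0 0 0.07 0 0 0;0 0 0 0 0 0;0 0 0 0 0 0"
}}

```text
clock: 7.0
tcp_pos: [0.4377, 0.0854, 0.0666]
tool_rot: [-180.0, -0.1, 175.3]
contact_force: [-1.0, 0.5, -0.3]
width: 0.0426
gripper_force: 0.0
```

Request:
{"op": "send_rows", "data": {
  "motion": "0 0 0.05 0 0 0;0 0 0 0 0 0"
}}

```text
clock: 7.17
tcp_pos: [0.438, 0.0854, 0.0656]
tool_rot: [-180.0, -0.0, 175.3]
contact_force: [-0.7, -0.1, 5.4]
width: 0.0429
gripper_force: 2.6
```

Request:
{"op": "send_rows", "data": {
  "motion": "0 0 0.05 0 0 0;0 0 0 0 0 0"
}}

```text
clock: 7.33
tcp_pos: [0.438, 0.0854, 0.0655]
tool_rot: [-180.0, 0.0, 175.3]
contact_force: [-7.4, -2.0, 26.5]
width: 0.0427
gripper_force: 13.1
```

Request:
{"op": "send_rows", "data": {
  "motion": "0 0 -0.17 0 0 0;-0.3 0 0 0 0 0;-0.3 0.01 0 0 0 0;-0.3 0.01 0 0 0 0;-0.3 0.01 0 0 0 0;-0.3 0.01 0 0 0 0;-0.3 0.01 0 0 0 0;-0.3 0.01 0 0 0 0;-0.3 0.01 0 0 0 0;-0.3 0.01 0 0 0 0;-0.3 0.01 0 0 0 0;-0.3 0.01 0 0 0 0"
}}

```text
clock: 8.33
tcp_pos: [0.5377, 0.0802, 0.0688]
tool_rot: [-180.0, -0.0, 175.3]
contact_force: [-0.8, 0.2, -0.4]
width: 0.043
gripper_force: 0.4
```

```bash
python3 - <<'E'
from h import *
need([*toW([-.045,.135]),.0685])
s=snap("side"); cv2.imwrite("pics/s2.png",cv2.resize(s["img"][140:320,220:460],None,fx=3,fy=3))
E
```

```text
shift mm [-40.5   0.4   0.3] turn/6deg [-0.006 -0.005  0.004] balance xy mm [-85.5 134.6]
```

View pics/s2.png

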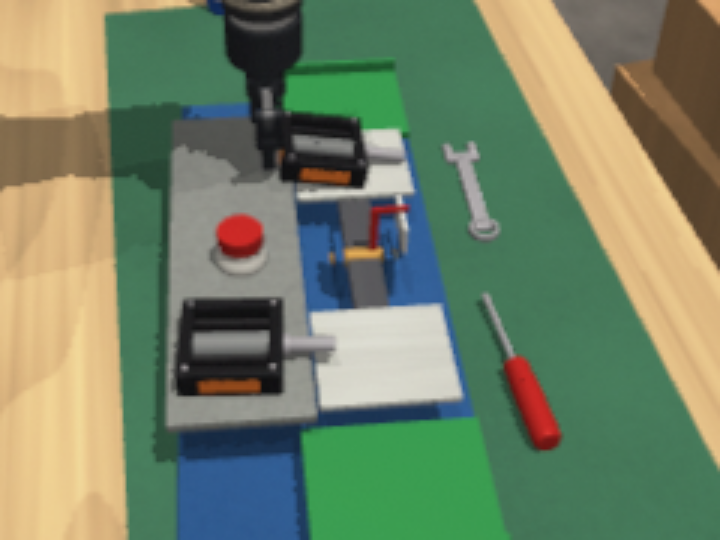

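The left pedal's body is over the ledge edge and tipping onto the left pan. The right pedal is untouched. I'll keep pushing.

Request:
{"op": "send_rows", "data": {
  "motion": "0 0 0.04 0 0 0;-0.2 0 0 0 0 0;-0.2 0 0 0 0 0;-0.2 0 0 0 0 0;-0.2 0 0 0 0 0;-0.2 0 0 0 0 0;-0.2 0 0 0 0 0;-0.15 0 0 0 0 0;0 0 0 0 0 0;0 0 0 0 0 0"
}}

```text
clock: 9.22
tcp_pos: [0.5775, 0.0768, 0.0675]
tool_rot: [-180.0, -0.0, 175.3]
contact_force: [-0.6, 0.1, 0.0]
width: 0.0429
gripper_force: 0.0
```

```bash
python3 - <<'E'
from h import *
need([*toW([-.045,.135]),.0685])
s=snap("side"); cv2.imwrite("pics/s3.png",cv2.resize(s["img"][140:320,220:460],None,fx=3,fy=3))
E
```

```text
shift mm [-0.6  0.5 -1. ] turn/6deg [-0.007 -0.003  0.002] balance xy mm [-45.6 134.5]
```

View pics/s3.png

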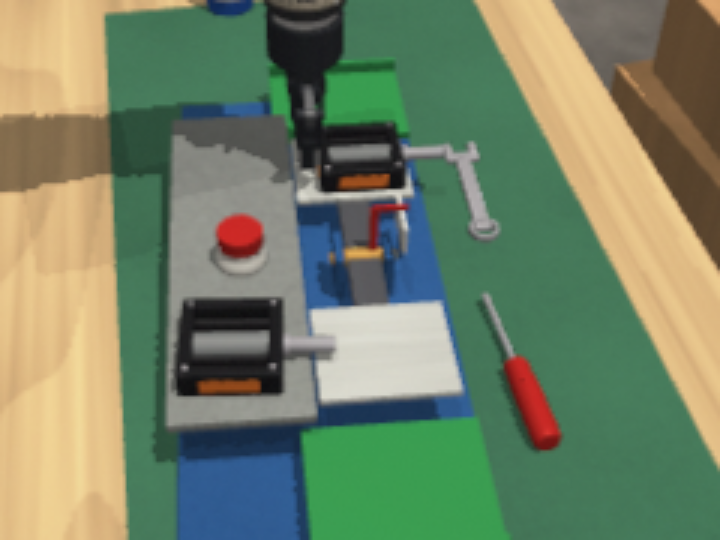

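Request:
{"op": "send_rows", "data": {
  "motion": "0.4 0 -0.3 0 0 0;0.3 -0.3 -0.9 0 0 0;0.5 -0.8 -0.9 0 0 0;0.5 -0.9 -0.9 0 0 0;0.55 -1 0 0 0 0;0.55 -1 0 0 0 0;0.55 -1 0 0 0 0;0.55 -1 0 0 0 0;0.55 -1 0 0 0 0;0.55 -1 0 0 0 0;0 -1 0 0 0 0;0 0 0 0 0 0"
}}

```text
clock: 10.27
tcp_pos: [0.4045, -0.1836, 0.1583]
tool_rot: [-179.8, 0.0, 175.1]
contact_force: [-0.1, 0.1, 0.3]
width: 0.0426
gripper_force: 0.0
```

```bash
python3 - <<'E'
from h import *
need([*toW([-.195,-.135]),.155])
s=snap("wrist"); np.savez("w2.npz",**s)
p=projf(s,[[*toW([-.130,-.135]),.08]])[0].astype(int); print(p, s["img"].shape)
x0,y0=max(p[0]-110,0),max(p[1]-90,0); print(x0,y0)
cv2.imwrite("pics/w2c.png",cv2.resize(s["img"][y0:y0+150,x0:x0+200],None,fx=4,fy=4,interpolation=cv2.INTER_CUBIC))
E
```

```text
shift mm [-1.4  4.3  3.3] turn/6deg [-0.026  0.007 -0.031] balance xy mm [-196.4 -139.3]
[323 276] (400, 640, 3)
213 186
```

View pics/w2c.png

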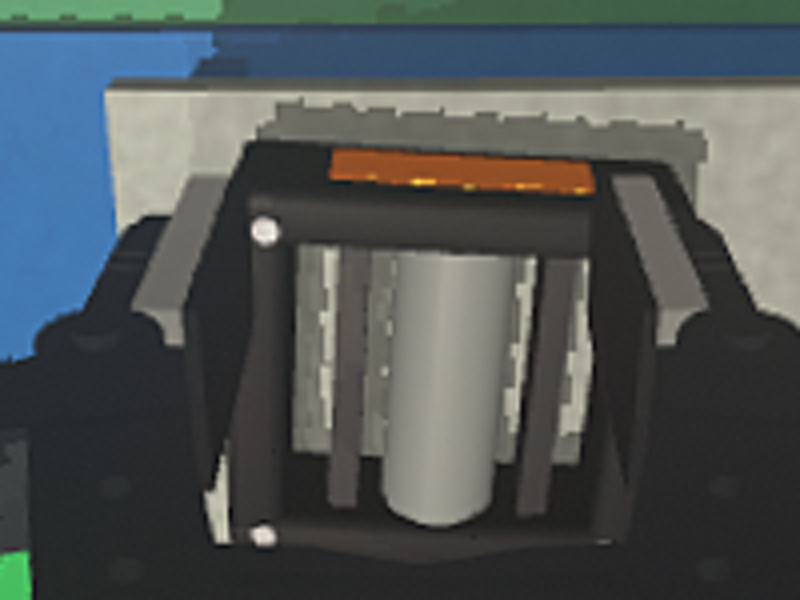

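The left pedal sits flat on the left pan (side view). The crop shows the right pedal's rear bottom edge from (275,221) to (380,226) and its reflector at (328,228).

```bash
python3 - <<'E'
from h import *
s=dict(np.load("w2.npz"))
print((toB(rayf(s,[[275.5,221.5],[380,226.5]],.0675))*1000).round(1).tolist())
print((toB(rayf(s,[[328.5,228.5]],.0815))*1000).round(1).tolist(),(toB(rayf(s,[[278.5,320],[365.5,321.5]],.0955))*1000).round(1).tolist())
print((toB(rayf(s,[[213+107/4,186+82/4]],.0675))*1000).round(1))
E
```

```text
[[-174.5, -174.3], [-169.7, -88.6]]
[[-174.2, -131.6]] [[-95.3, -173.1], [-93.2, -99.6]]
[[-187.2 -203.3]]
```

Request:
{"op": "send_rows", "data": {
  "motion": "0 0.17 0.9 0 0 -0.03;0 0 0.9 0 0 0;0 0 0.9 0 0 0;0 0 0.28 0 0 0;0 0 0 0 0 0;-0.3 0 0 0 0 0;-0.3 0 0 0 0 0;-0.3 0 0 0 0 0;-0.3 0 0 0 0 0;-0.3 0 0 0 0 0;-0.3 0 0 0 0 0;0 0 0 0 0 0"
}}

```text
clock: 11.32
tcp_pos: [0.4624, -0.1795, 0.0688]
tool_rot: [-179.9, 0.1, 175.5]
contact_force: [0.1, 0.0, 0.2]
width: 0.0427
gripper_force: 0.0
```

```bash
python3 - <<'E'
from h import *
need([*toW([-.045,-.135]),.0685])
E
```

```text
shift mm [-94.   -4.9   0.4] turn/6deg [-0.01   0.019  0.038] balance xy mm [-139.1 -130.5]
```

Request:
{"op": "send_rows", "data": {
  "motion": "-0.3 -0.007 0 0 0 0.03;-0.3 -0.007 0 0 0 0;-0.3 -0.007 0 0 0 0;-0.3 -0.007 0 0 0 0;-0.3 -0.007 0 0 0 0;-0.25 -0.007 0.04 0 0 0;-0.25 -0.007 0 0 0 0;-0.25 -0.007 0 0 0 0;-0.25 -0.007 0 0 0 0;-0.25 0 0 0 0 0;-0.25 0 0 0 0 0;-0.13 0 0 0 0 0"
}}

```text
clock: 12.32
tcp_pos: [0.5542, -0.1888, 0.067]
tool_rot: [-180.0, -0.0, 175.3]
contact_force: [-2.2, -0.6, -1.4]
width: 0.0426
gripper_force: 1.1
```

Request:
{"op": "send_rows", "data": {
  "motion": "0 0 0 0 0 0;0 0 0 0 0 0;0.4 0 -0.3 0 0 0;0.2 0 -0.9 0 0 0;0.2 0 -0.9 0 0 0;0.8 0 -0.9 0 0 0;0.9 0 0 0 0 0;0.9 0 0 0 0 0;0.9 0 0 0 0 0;0 0 0 0 0 0;0 0 0 0 0 0;0 0 0 0 0 0"
}}

```text
clock: 13.32
tcp_pos: [0.4254, -0.1783, 0.1578]
tool_rot: [-179.9, 0.1, 175.3]
contact_force: [-0.6, -0.3, -0.6]
width: 0.0427
gripper_force: 0.0
```

```bash
python3 - <<'E'
from h import *
need([*toW([-.045,-.135]),.0685])
s=snap("side"); np.savez("side4.npz",**s); cv2.imwrite("pics/s4.png",cv2.resize(s["img"][140:320,220:460],None,fx=3,fy=3))
s=snap("top"); np.savez("top4.npz",**s)
for n in("top","side"):
    s=dict(np.load(n+"4.npz")); W=cloud(s); b,g,r=[s["img"][...,i].astype(int) for i in range(3)]; B=toB(W)
    m=(s["z_map"]>0)&(abs(B[...,0])<.12)&(W[...,2]>.05)&(W[...,2]<.09)&(B[...,0]>-.055)&(r<90)&(g<90)&(b<90)
    for sg in(1,-1):
        q=m&(sg*B[...,1]>.06)&(sg*B[...,1]<.21); print(n,sg,q.sum(),*rect(B[q]),np.percentile(W[q][:,2],[50,90,95]).round(4))
    m=(abs(B[...,0])<.055)&(r>140)&(g>140)&(b>140)
    for sg in(1,-1):
        q=m&(sg*B[...,1]>.075)&(sg*B[...,1]<.195); print("pan",q.sum(),W[q][:,2].mean().round(4))
E
```

```text
shift mm [-130.9   -2.6   89.5] turn/6deg [-0.011  0.013  0.001] balance xy mm [-176.1 -132.3]
top 1 136 [ 10.5 119.3] [ 89.8 111.8] 2.44 [0.0864 0.089  0.0894]
top -1 317 [   7.8 -133.1] [88.9 86.2] 0.33 [0.0719 0.079  0.0801]
pan 253 0.0637
pan 131 0.0481
side 1 433 [ 10.9 119.4] [ 87.8 103.2] 0.93 [0.0833 0.0885 0.0892]
side -1 778 [   8.2 -138. ] [86.5 90.7] 0.49 [0.0695 0.0751 0.0762]
pan 260 0.0641
pan 462 0.0494
```

View pics/s4.png

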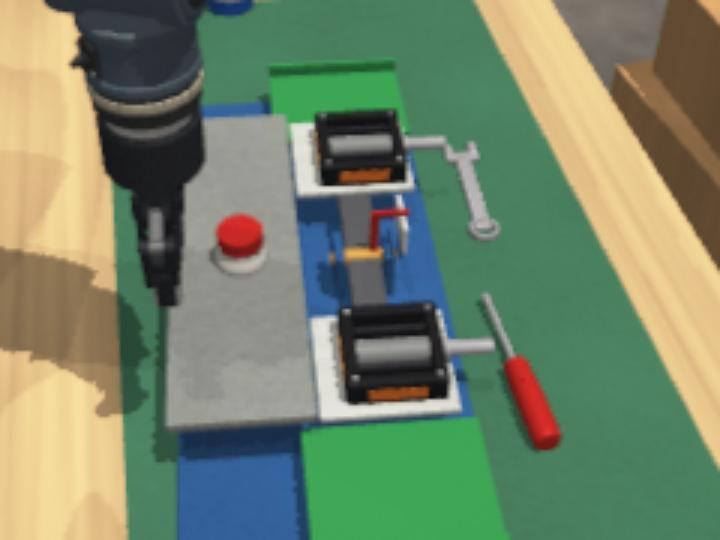

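Right pan is down (about 0.048 against 0.064), so the right pedal is the heavy one. Both pedals sit fully on their pans. Before straddling the right axle beyond the pan, I'll check clearance to the driver.

```bash
python3 - <<'E'
from h import *
for n in("top","side"):
    s=dict(np.load(n+"4.npz")); W=cloud(s); b,g,r=[s["img"][...,i].astype(int) for i in range(3)]; B=toB(W)
    q=(r>1.8*g)&(r>70)&(s["z_map"]>0)&(B[...,0]>.06)&(B[...,0]<.25)&(B[...,1]<-.05)&(B[...,1]>-.3)
    print("driver",B[q].min(0),B[q].max(0),W[q][:,2].max())
    q=(s["z_map"]>0)&(B[...,0]>.068)&(B[...,0]<.11)&(B[...,1]<-.10)&(B[...,1]>-.29)
    for a in np.arange(-.29,-.1,.02):
        k=q&(abs(B[...,1]-a)<.01); print(round(a,2),k.sum(),W[k][:,2].max().round(3),end=" | ")
    # axle
    k=q&(W[...,2]>.05)&(W[...,2]<.08); print("\naxle",*rect(B[k]),W[k][:,2].max())
E
```

```text
driver [ 0.11672551 -0.20171677] [ 0.14452647 -0.11719601] 0.03705404615229946
-0.29 18 0.04 | -0.27 42 0.046 | -0.25 36 0.044 | -0.23 40 0.044 | -0.21 35 0.044 | -0.19 47 0.04 | -0.17 43 0.015 | -0.15 25 0.011 | -0.13 65 0.073 | -0.11 40 0.011 | 
axle [  82.3 -134. ] [ 8.5 27.2] 87.32 0.07273980119442092
driver [ 0.11662925 -0.21075834] [ 0.14625801 -0.1196506 ] 0.027963841624371044
-0.29 43 0.041 | -0.27 96 0.041 | -0.25 97 0.042 | -0.23 77 0.041 | -0.21 87 0.042 | -0.19 63 0.041 | -0.17 74 0.011 | -0.15 118 0.068 | -0.13 102 0.069 | -0.11 76 0.011 | 
axle [  83.  -138.3] [30.1 13.6] 1.01 0.06934525851874995
```

Request:
{"op": "send_rows", "data": {
  "motion": "-0.96 -0.015 0 0 0 0;-0.96 -0.015 0 0 0 0;-0.96 -0.015 0 0 0 0;-0.96 -0.015 0 0 0 0;-0.96 -0.015 0 0 0 0;-0.96 -0.015 0 0 0 0;-0.96 -0.015 0 0 0 0;-0.96 -0.015 0 0 0 0;-0.96 -0.015 0 0 0 0;0 0 0 0 0 0;0 0 0 0 0 0;0 0 0 0 0 0",
  "gripper": -0.35
}}

```text
clock: 14.42
tcp_pos: [0.6824, -0.203, 0.1558]
tool_rot: [-180.0, -0.1, 175.3]
contact_force: [-0.2, -0.1, 0.4]
width: 0.0281
gripper_force: 0.0
```

```bash
python3 - <<'E'
from h import *
need([*toW([.082,-.136]),.046])
s=snap("wrist"); np.savez("w5.npz",**s); p=projf(s,[[*toW([.075,-.136]),.0615]])[0].astype(int); print(p)
x0,y0=max(p[0]-100,0),max(p[1]-90,0); print(x0,y0)
cv2.imwrite("pics/w5c.png",cv2.resize(s["img"][y0:y0+150,x0:x0+200],None,fx=4,fy=4,interpolation=cv2.INTER_CUBIC))
E
```

```text
shift mm [-1.000e-01 -3.000e-01  1.098e+02] turn/6deg [-0.003 -0.024  0.008] balance xy mm [  82.1 -135.7]
[317 186]
217 96
```

View pics/w5c.png

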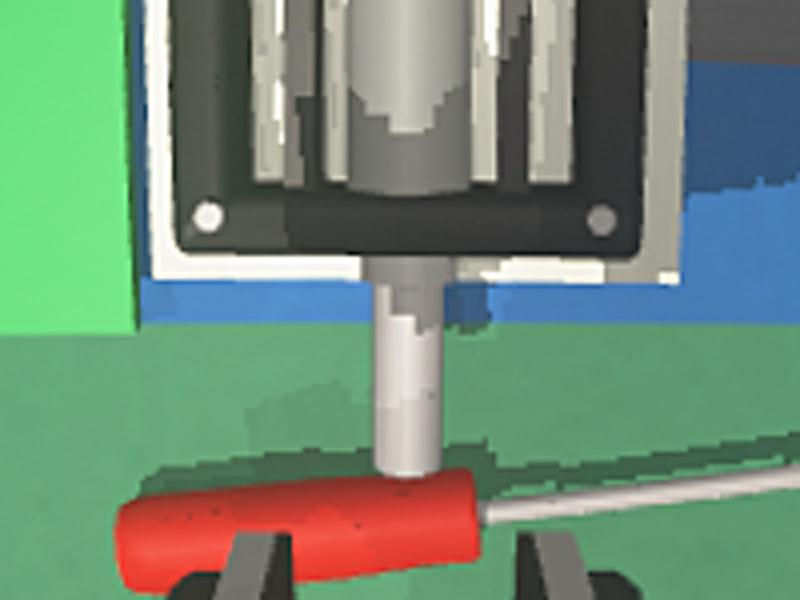

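The crop shows the right pedal fully on its pan. The axle runs from (319,160) to its tip at (319,215) and the driver handle lies beyond it.

```bash
python3 - <<'E'
from h import *
s=dict(np.load("w5.npz"))
print("axle mid,tip",(toB(rayf(s,[[319.2,176],[319,213.5]],.0615))*1000).round(1).tolist(),"front",(toB(rayf(s,[[269,156],[371,156]],.075))*1000).round(1).tolist())
print("pan far corners",(toB(rayf(s,[[255.5,165.5],[386.5,167]],.047))*1000).round(1).tolist())
E
```

```text
axle mid,tip [[66.9, -134.9], [98.1, -135.0]] front [[48.7, -171.9], [48.5, -96.9]]
pan far corners [[61.0, -188.2], [62.1, -78.3]]
```

Request:
{"op": "send_rows", "data": {
  "motion": "-0.03 0.02 0.9 0 0 0;0 0 0.9 0 0 0;0 0 0.9 0 0 0;0 0 0.5 0 0 0;0 0 0.3 0 0 0;0 0 0.16 0 0 0;0 0 0 0 0 0;0 0 0 0 0 0"
}}

```text
clock: 15.13
tcp_pos: [0.6838, -0.2031, 0.0485]
tool_rot: [-179.9, 0.0, 175.3]
contact_force: [0.6, 0.4, -0.2]
width: 0.0278
gripper_force: 0.0
```

Request:
{"op": "send_rows", "data": {
  "motion": "0 0 0 0 0 0;0 0 0 0 0 0;0 0 0 0 0 0;0 0 0 0 0 0",
  "gripper": -0.62,
  "squeeze": 20
}}

```text
clock: 15.47
tcp_pos: [0.6836, -0.203, 0.0478]
tool_rot: [-180.0, 0.0, 175.3]
contact_force: [-0.1, -0.6, -0.1]
width: 0.0163
gripper_force: 0.0
```

```bash
python3 - <<'E'
from h import *
need([*toW([.083,-.254]),.046])
E
```

```text
shift mm [   0.4 -118.5    1.9] turn/6deg [-0.008  0.001  0.004] balance xy mm [  83.4 -135.5]
```

Request:
{"op": "send_rows", "data": {
  "motion": "0 -0.05 0 0 0 0;0 -0.1 0 0 0 0;0 -0.15 0 0 0 0;0 -0.15 0 0 0 0;0 -0.15 0 0 0 0;0 -0.15 0 0 0 0;0 -0.15 0 0 0 0;0 -0.15 0 0 0 0;0 -0.15 0 0 0 0;0 -0.15 0 0 0 0;0 -0.15 0 0 0 0;0 -0.15 0 0 0 0"
}}

```text
clock: 16.47
tcp_pos: [0.6793, -0.2527, 0.0473]
tool_rot: [-180.0, -0.0, 175.3]
contact_force: [0.6, 1.8, -1.6]
width: 0.0165
gripper_force: 4.8
```

```bash
python3 - <<'E'
from h import *
need([*toW([.083,-.254]),.046])
s=snap("side"); cv2.imwrite("pics/s6.png",cv2.resize(s["img"][170:350,240:480],None,fx=3,fy=3))
E
```

```text
shift mm [  0.1 -68.6   1.3] turn/6deg [-0.006 -0.007  0.004] balance xy mm [  83.1 -185.4]
```

View pics/s6.png

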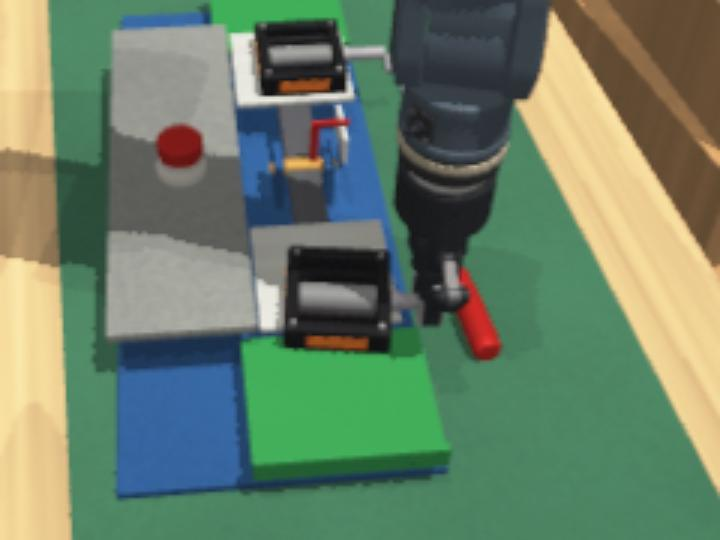

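The pedal is sliding squarely onto the green shelf: its body is at (338,300) in the crop and the pan is still down. Continuing.

Request:
{"op": "send_rows", "data": {
  "motion": "0 -0.15 0 0 0 0;0 -0.15 0 0 0 0;0 -0.15 0 0 0 0;0 -0.15 0 0 0 0;0 -0.15 0 0 0 0;0 -0.15 0 0 0 0;0 -0.15 0 0 0 0;0 -0.15 0 0 0 0;0 -0.15 0 0 0 0;0 -0.15 0 0 0 0;0 -0.15 0 0 0 0;0 -0.15 0 0 0 0"
}}

```text
clock: 17.52
tcp_pos: [0.6748, -0.3065, 0.0473]
tool_rot: [-180.0, -0.0, 175.3]
contact_force: [0.0, 1.2, -0.6]
width: 0.0167
gripper_force: 5.5
```

Request:
{"op": "send_rows", "data": {
  "motion": "0 -0.15 0 0 0 0;0 -0.15 0 0 0 0;0 -0.15 0 0 0 0;0 -0.04 0 0 0 0;0 0 0 0 0 0;0 0 0 0 0 0"
}}

```text
clock: 18.02
tcp_pos: [0.6737, -0.3209, 0.0473]
tool_rot: [-179.9, -0.0, 175.3]
contact_force: [0.1, -0.9, -0.2]
width: 0.0163
gripper_force: 2.5
```

```bash
python3 - <<'E'
from h import *
need([*toW([.083,-.254]),.046])
for n in("top","side"):
    s=snap(n); W=cloud(s); b,g,r=[s["img"][...,i].astype(int) for i in range(3)]; B=toB(W)
    q=(s["z_map"]>0)&(abs(B[...,0])<.062)&(B[...,1]<-.17)&(B[...,1]>-.34)&(W[...,2]>.047)&(W[...,2]<.09)&(r<90)&(g<70)&(b<90)
    print(n,*rect(B[q]),np.percentile(W[q][:,2],[50,90,95]).round(4))
    q=(abs(B[...,0])<.055)&(r>110)&(g>110)&(b>110)&(B[...,1]<-.085)&(B[...,1]>-.185); print("pan z",np.median(W[q][:,2]))
E
```

```text
shift mm [ 0.2 -0.1  1.3] turn/6deg [-0.009 -0.006  0.003] balance xy mm [  83.2 -253.9]
top [  14.2 -199.8] [12.5 85.8] 75.19 [0.0661 0.0733 0.0743]
pan z 0.061216675953192246
side [   8.4 -245.7] [90.2 87. ] 82.62 [0.0654 0.0696 0.0703]
pan z 0.062129211328720846
```

The pan has risen, so the pedal is off its weight, but the body lags with a yaw of about 7° and sits slightly inboard. I'll push 12 mm farther.

Request:
{"op": "send_rows", "data": {
  "motion": "0 -0.1 0 0 0 0;0 -0.1 0 0 0 0;0 -0.1 0 0 0 0;0 -0.1 0 0 0 0;0 0 0 0 0 0;0 0.03 0 0 0 0;0 0 0 0 0 0;0 0 0 0 0 0"
}}

```text
clock: 18.78
tcp_pos: [0.6729, -0.3318, 0.0474]
tool_rot: [-179.9, -0.0, 175.3]
contact_force: [1.0, 0.3, -1.9]
width: 0.0162
gripper_force: 3.6
```

Request:
{"op": "send_rows", "data": {
  "motion": "0 0 0 0 0 0;0 0 0 0 0 0;0 0 0 0 0 0;0 0 -0.3 0 0 0;0 0 -0.9 0 0 0;0 0 -0.9 0 0 0;0 0 -0.9 0 0 0;0 0 0 0 0 0;0 0 0 0 0 0;0 0 0 0 0 0",
  "gripper": -0.35
}}

```text
clock: 19.62
tcp_pos: [0.6728, -0.3317, 0.1376]
tool_rot: [-180.0, -0.0, 175.3]
contact_force: [-0.5, 0.2, -0.2]
width: 0.0275
gripper_force: 0.0
```

```bash
python3 - <<'E'
from h import *
need([*toW([.083,-.254]),.046])
s=snap("wrist"); np.savez("w7.npz",**s); p=projf(s,[[*toW([.02,-.254]),.06]])[0].astype(int); print(p)
x0,y0=max(p[0]-100,0),max(p[1]-75,0); print(x0,y0)
cv2.imwrite("pics/w7c.png",cv2.resize(s["img"][y0:y0+150,x0:x0+200],None,fx=4,fy=4,interpolation=cv2.INTER_CUBIC))
s=snap("side"); np.savez("side7.npz",**s)
W=cloud(s); b,g,r=[s["img"][...,i].astype(int) for i in range(3)]; B=toB(W)
q=(s["z_map"]>0)&(abs(B[...,0])<.062)&(B[...,1]<-.17)&(B[...,1]>-.34)&(W[...,2]>.047)&(W[...,2]<.09)&(r<90)&(g<70)&(b<90)
print(*rect(B[q]),np.percentile(W[q][:,2],[50,90,95]).round(4))
E
```

```text
shift mm [ 0.1 10.8 91.6] turn/6deg [-0.008 -0.003  0.004] balance xy mm [  83.2 -264.7]
[333 115]
233 40
[   9.2 -255.5] [90.1 86.4] 82.16 [0.0642 0.0677 0.0684]
```

View pics/w7c.png

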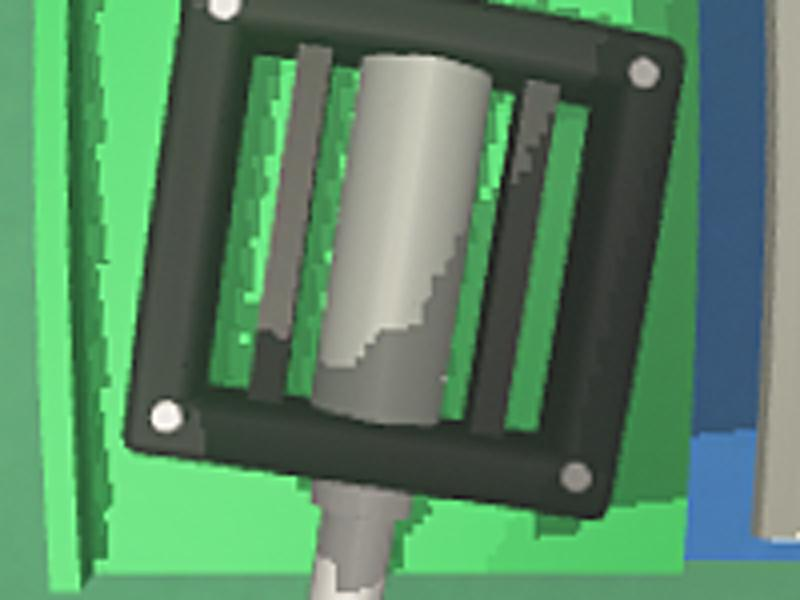

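The crop shows the pedal flat on the green shelf, clear of the lip. Its nearest corner to the pan side is at (683,45) in the crop, so I'll quantify that margin.

```bash
python3 - <<'E'
from h import *
s=dict(np.load("w7.npz"))
uv=lambda a:[[233+x/4,40+y/4] for x,y in a]
print("inner rear, outer front, inner front (top)",(toB(rayf(s,uv([(684,42),(125,448),(605,518)]),.068))*1000).round(1).tolist())
print("shelf inner edge",(toB(rayf(s,uv([(697,80),(684,572)]),.04))*1000).round(1).tolist())
E
```

```text
inner rear, outer front, inner front (top) [[-27.5, -205.6], [45.2, -302.4], [57.5, -217.9]]
shelf inner edge [[-25.4, -195.1], [74.3, -194.3]]
```

```bash
python3 - <<'E'
from h import *
for f in("side0","side7"):
    s=dict(np.load(f+".npz")); W=cloud(s); b,g,r=[s["img"][...,i].astype(int) for i in range(3)]; B=toB(W); ok=s["z_map"]>0
    q=ok&(r>1.8*g)&(B[...,0]>-.18)&(B[...,0]<-.06)&(abs(B[...,1])<.06)&(W[...,2]>.09); print("tub",B[q].mean(0).round(4))
    q=ok&(r>1.8*g)&(r>70)&(B[...,0]>.1)&(B[...,0]<.25)&(B[...,1]<-.05)&(B[...,1]>-.3)&(W[...,2]<.05); print("driver",B[q].mean(0).round(3),q.sum())
q=ok&(abs(B[...,0]-.005)<.06)&(B[...,1]>.085)&(B[...,1]<.2)&(W[...,2]>.055)&(W[...,2]<.095)&(r<90)&(g<90)&(b<90)
print("left pedal",*rect(B[q]),np.percentile(W[q][:,2],[50,95]).round(4))
E
```

```text
tub [-0.1178 -0.0256]
driver [ 0.13  -0.172] 287
tub [-0.1179 -0.0258]
driver [ 0.135 -0.204] 77
left pedal [  9.9 130.7] [85.5 87.8] 0.55 [0.0702 0.0763]
```

```bash
python3 -c "
from h import *
print(robot.job_done())"
```

```text
the job is handed in; nothing more can be done
None
```

The right pedal was the heavy one: it now lies flat on the right green shelf (its axle overhangs the front edge by about 25 mm), the lighter pedal is still on the left pan, and the job was handed in at about 20 s; I viewed 11 pictures, one over the limit of 10.

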